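Put the return spring back on the citrus press

TASK

The citrus press has been washed and needs its return spring back: take the wide steel coil spring and thread it over the press's upright rod, keeping hold of it until it rests on the round seat at the foot of the rod, then let go so that it stands there upright. Leave the narrow brass spring and the salt shaker standing where they are.

Things in the scene. Friction and masses are not known exactly. Their poses are not given: they have to be found in the camera images.
- wide_spring: Wide bare-steel compression spring, loose, standing upright: 48 mm outside diameter, 65 mm tall, 4 mm wire, open bore about 38 mm, 0.05 to 0.1 kg, ends closed and flat. Too stiff to give under a 25 N grip or a light push. Origin at the centre of its underside, z up its axis; grip it across the diameter at any yaw. If a coil catches on the rod end, lift a little and twist a few degrees.
- narrow_spring: The narrow brass-coloured spring, standing upright and loose: 22 mm outside diameter, 65 mm tall; its 13 mm bore does not fit over the rod. Origin at the centre of its underside. Not to be moved or knocked over.
- shaker: Salt shaker, loose, standing upright, clear with a grey dome: 44 mm diameter, 90 mm tall. Origin at the centre of its underside. Not to be moved or knocked over. The two springs and the shaker stand in a loose row left of the press (along y), in any order, at least 85 mm apart from centre to centre; a fixed black food keeper 0.35 m tall stands 0.15 m behind it.
- press: Citrus press, immovable: green base plate 215 x 104 mm, top 18 mm above the worktop, with the upright steel rod (18 mm thick, round end) near one end, a steel dish with a white cone behind it. Origin under the rod's axis at worktop height; x runs from the rod to the dish. Plate from x = -54 to +161 mm; dish 98 mm wide, centred at x = +100 mm, its rim 34 mm, the cone's tip 62 mm above the worktop.
- rod_seat (a point): Centre of the top face of the round steel spring seat (66 mm diameter) at the foot of the rod, on the rod's axis, 24 mm above the worktop; z up.
- rod_tip (a point): The top of the rod's round end, on its axis, 99 mm above the worktop, 75 mm above the seat; the rod stands 10 mm out of the spring when that is seated.

How it is judged:
On the way, in this order (a step that is already met when the one before it is completed fails the run):
1. the wide spring, held in the fingers, is threaded over the rod's end (contact force between the fingers and wide_spring above 0.3 N and horizontal distance between wide_spring and rod_seat below 0.016 m and z of wide_spring in the frame of rod_seat between 0.015 and 0.072 m), for 0.05 s.
2. still held, it is lowered to the seat (underside within 12 mm) (contact force between the fingers and wide_spring above 0.3 N and horizontal distance between wide_spring and rod_seat below 0.016 m and z of wide_spring in the frame of rod_seat below 0.012 m), for 0.05 s.
At the end, for the whole second after the job is handed in: The wide steel spring stands released and at rest round the rod: its axis within 16 mm of the rod's at the foot, its underside within 6 mm of the seat, upright within about 8 degrees (horizontal distance between wide_spring and rod_seat below 0.016 m and z of wide_spring in the frame of rod_seat below 0.006 m and angle between wide_spring's own z axis and vertical below 0.15 rad and linear speed of wide_spring below 0.02 m/s and contact force between the fingers and wide_spring below 0.05 N); the robot touches nothing.
It fails at once if the narrow brass spring is moved more than 30 mm or tipped past 20 degrees (distance of narrow_spring from where it was at the start of the episode above 0.03 m or angle between narrow_spring's own z axis and vertical above 0.35 rad).
It fails at once if the salt shaker is moved more than 30 mm or tipped past 20 degrees (distance of shaker from where it was at the start of the episode above 0.03 m or angle between shaker's own z axis and vertical above 0.35 rad).
It also fails if it takes over 40 s, if anything falls off the work surface, if the arm or the gripper's body presses on something with over 40 N, if the wrist force passes 120 N, or if a joint passes its speed limit or range.

ROBOT

A 6-joint arm with a two-finger parallel gripper is mounted at the origin on a cart in front of the work surface, level with it; the furniture and walls round the work are solid. World frame = base frame: x ahead of the robot, y to its left, z up, the work surface at z = 0. Lengths are in m, angles in rad, forces in N, time in s.
With the tool pointing down it reaches from about 0.4 to 0.925 m from the base axis. Payload 3.4 kg.
Tool frame: the origin (TCP) lies on the front face of the gripper's body, between the roots of the fingers; the fingertips stand 73 mm ahead of it and the grasp point (between the pads) lies 54 mm ahead of it; z points along the fingers, y is the line along which they close (so a half turn about z gives the same grasp; the last joint's range is limited). The gripper opens to 85 mm and grips with 20 to 120 N. Pads are 22 mm wide; open, the fingers measure 114 mm over their backs; the gripper's body (76 mm by 85 mm) begins 54 mm behind the grasp point. The pads swing forward as they close: fully open they stand 13 mm farther back than shut.
Start: joints at [-1.266, 0.307, 1.506, -0, 1.328, -0.073], TCP at [0.213, -0.534, 0.304] pointing down, gripper open.
Joint ranges: [-3.12, 3.12], [-1.05, 2.28], [0.14, 2.33], [-1.42, 4.57], [0.1, 2.73], [-2.68, 2.68]. Speed limits (rad/s): [2.57, 2.57, 3.14, 3.14, 3.14, 3.14].

INTERFACE

Orientations are given as [roll, pitch, yaw] about the fixed x, y, z axes, in that order (R = Rz(yaw) Ry(pitch) Rx(roll)).
In Python, from station import ctrl, vision, ticket gives the robot as it stands (ctrl), with the cameras (vision) and the job (ticket).
- The arm moves only by the tool step_hand, called after "Emit:" as name(argument=value, ...) on one line, values as JSON. Schema: {"type":"object","properties":{"plan":{"type":"object","properties":{"finger_gap":{"type":"array","items":{"type":"number"},"minItems":1,"maxItems":20},"sx":{"type":"array","items":{"type":"number"},"minItems":1,"maxItems":20},"sy":{"type":"array","items":{"type":"number"},"minItems":1,"maxItems":20},"sz":{"type":"array","items":{"type":"number"},"minItems":1,"maxItems":20},"turn":{"type":"array","items":{"type":"number"},"minItems":1,"maxItems":20}},"additionalProperties":false,"required":["finger_gap","sx","sy","sz","turn"]},"force":{"type":"number"},"only":{"type":"string"},"quiet":{"type":"boolean"},"lines":{"type":"string"}},"required":["plan"],"additionalProperties":false}. plan is an object with one list for each field, all of the same length, 1 to 20, a row being the entries at one place: finger_gap (the finger opening in m), sx, sy, sz (the shift in fractions of the full range, 1 being 0.8 m), turn (a turn about the tool's z in a scale on which 1.0 is 120 degrees); each row is the pose to reach, as a shift and turn from the pose commanded when the call began, along the tool's axes at that moment; what a row does not reach only later rows make up. A row lasts 1/8 s, in which the tool goes at most 0.0625 m and 0.188 rad, less where a joint would pass 70% of its speed; a pose out of reach is approached as far as the arm can. The fingers move at their own pace and stop on an object; force is the grip in N (left out, the last holds). Time passes only in rows, so rows that do not move let the fingers close. The tool returns the time, the measured TCP pose, the force, the opening and the grip force at its end. only (a regular expression) keeps the lines of the reply that match it, lines (a string "A,B") keeps lines A to B, and quiet returns only ok. A shift or turn number past 1, either way, is cut back to 1. Input that does not fit is refused with a message, and nothing moves.
- ctrl.get_state(): the state, without advancing time (a new reading comes with each control period).
- vision.snapshot(name): name is "scene" or "top"; returns a dict with "pixels" (384x512x3 uint8, blue, green, red), "K" (3x3 intrinsics, pixels), "rvec" (rotation vector, rad) and "tvec" (3), from world to camera coordinates, as OpenCV has them. Camera axes: x right, y down, z forward; pixel columns grow to the right and rows downward; lengths in m; the calibration is good to about 2 mm. A picture is of the moment at which its call begins. There is no depth.
- ticket.close_job(): hands the job in; it is judged then, once.
The state is a dict: "t": time; "joint_pos": joint angles; "qd": joint speeds; "joint_torque": joint torques, N m; "ee_pos": TCP position; "ee_rot": TCP orientation; "wrist_force": force on the tool from outside, world axes, zero at the start; "torque": the same for the moment, N m; "finger_gap": finger opening in m; "finger_force": force on a finger pad.
Only numpy, scipy, OpenCV 4.12 (cv2) and the standard library are available. Lean on these libraries where they do the work, as an engineer would, in place of code of your own. Each camera call takes 0.05 s, during which the arm holds its last target. There are 200 camera calls.

## Working session

There is one attempt and no reset: what is moved stays moved. The work goes in short steps, Python scripts to look and compute and a tool call to move; the robot and the scene stay as the last step left them, time stands still between calls to the robot, and variables do not carry over. Pictures are saved under pics/ and viewed, at most 10 in all, crops included, and the job is handed in when it is done.

```bash
mkdir -p pics; ls; python3 - <<'E'
from station import ctrl, vision, ticket
import cv2,numpy as np
for n in("scene","top"):
    s=vision.snapshot(n); cv2.imwrite(f"pics/{n}0.png",s["pixels"]); R=cv2.Rodrigues(np.array(s["rvec"]))[0]
    print(n,np.array(s["K"]).round(1).tolist(),(-R.T@np.array(s["tvec"]).ravel()).round(3),R.round(3).tolist())
print(ctrl.get_state())
E
```

```text
pics
station.py
scene [[373.6, 0.0, 255.0], [0.0, 373.6, 190.4], [0.0, 0.0, 1.0]] [0.107 0.658 0.623] [[-0.844, -0.537, -0.01], [-0.331, 0.534, -0.778], [0.423, -0.653, -0.629]]
top [[363.3, 0.0, 253.0], [0.0, 363.3, 192.1], [0.0, 0.0, 1.0]] [0.304 0.067 0.962] [[-0.012, -0.999, -0.037], [-0.983, 0.019, -0.183], [0.183, 0.034, -0.983]]
{'t': 0.1, 'joint_pos': array([-1.26547133e+00,  3.07492484e-01,  1.50754267e+00,  1.49448530e-05,
        1.32841339e+00, -7.35010558e-02]), 'qd': array([ 0.00042527, -0.00088262, -0.00276366,  0.00050728, -0.00128023,
        0.00098775]), 'joint_torque': array([ 9.10908893e-04, -4.58526134e+01, -2.52607030e+01,  6.98913004e-05,
        5.46175768e-03, -5.21806001e-06]), 'ee_pos': array([ 0.21248332, -0.53376514,  0.30307634]), 'ee_rot': array([-3.13974284e+00, -1.50748844e-04,  3.78822314e-01]), 'wrist_force': array([-0.59340071,  0.24554719, -0.06182651]), 'torque': array([-0.04364442, -0.00253143, -0.04396641]), 'finger_force': 0.0, 'finger_gap': 0.08517147491299482}
```

View pics/top0.png

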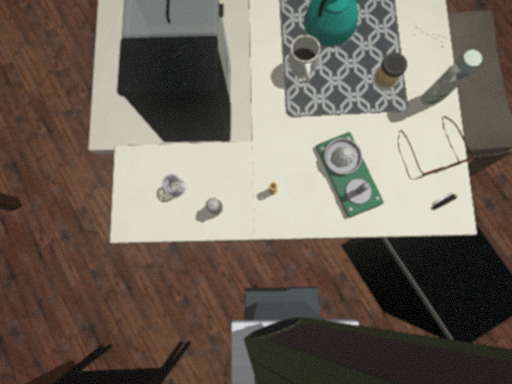

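View pics/scene0.png

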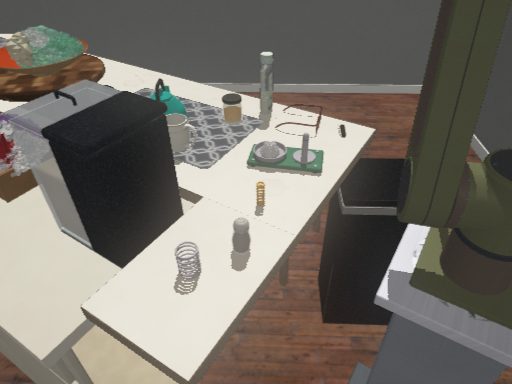

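The wide spring is leftmost (top view ~(173,187), scene ~(188,260)). The shaker is at (214,206) and the narrow spring at (272,188). The rod is near (358,190) top and (305,150) scene. Next I zoom in.

```bash
python3 - <<'E'
import cv2,numpy as np
t=cv2.imread("pics/top0.png");s=cv2.imread("pics/scene0.png")
f=lambda im,x,y:cv2.resize(im[y:y+50,x:x+66],(396,300),interpolation=cv2.INTER_NEAREST)
cv2.imwrite("pics/crop.png",np.vstack([np.hstack([f(t,140,162),f(t,325,170)]),np.hstack([f(s,155,235),f(s,265,128)])]))
E
```

```text
(no output)
```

View pics/crop.png

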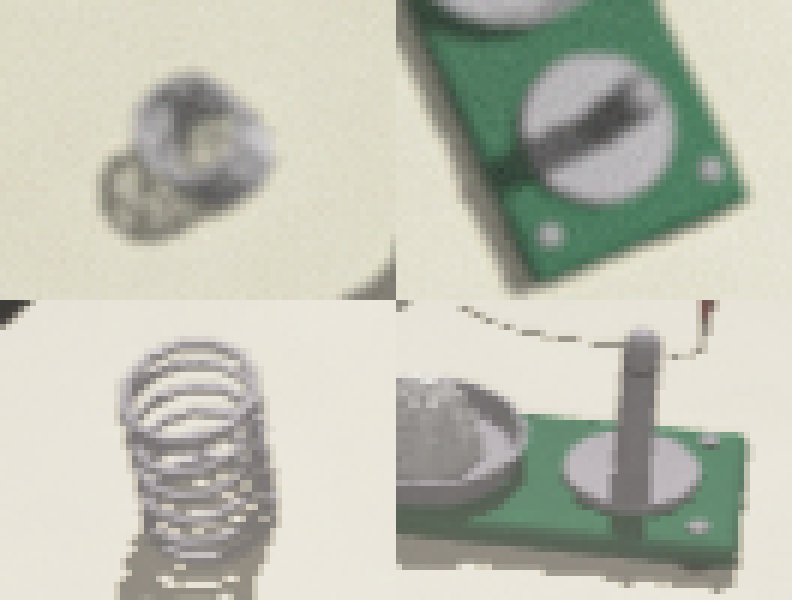

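The crops show the spring's top ring at top (171.7,183) and scene (186.6,250), the seat disc at top (358,191) and scene (304,156), and the rod tip at scene (306,133). I cast rays onto the known heights and refine with masks.

```bash
cat > h.py <<'E'
import cv2,numpy as np
from station import ctrl, vision, ticket
def cast(s,uv,z):
    R=cv2.Rodrigues(np.array(s["rvec"]))[0];c=-R.T@np.array(s["tvec"]).ravel()
    d=R.T@np.linalg.inv(s["K"])@[uv[0],uv[1],1]
    return c+d*(z-c[2])/d[2]
def proj(s,P): return cv2.projectPoints(np.array(P,float).reshape(-1,3),np.array(s["rvec"]),np.array(s["tvec"]),np.array(s["K"]),None)[0].reshape(-1,2)
E
python3 - <<'E'
from h import *
T=vision.snapshot("top");S=vision.snapshot("scene")
p=lambda n,v:print(n,v.round(4))
p("spring top T",cast(T,(171.4,182.8),.065));p("spring bot T",cast(T,(176,187),.0));p("spring top S",cast(S,(186.2,249.7),.065))
p("seat T",cast(T,(358,190.8),.024));p("seat S",cast(S,(303.8,155.9),.024));p("tip S",cast(S,(305.8,133.5),.098))
# seat by mask: grey inside the green plate (top)
for s,n in((T,"T"),(S,"S")):
    h=cv2.cvtColor(s["pixels"],cv2.COLOR_BGR2HSV)
    g=cv2.inRange(h,(60,80,30),(90,255,255))
    cs,hi=cv2.findContours(g,cv2.RETR_CCOMP,cv2.CHAIN_APPROX_NONE)
    for c,k in zip(cs,hi[0]):
        if k[3]>=0 and len(c)>25: 
            e=cv2.fitEllipse(c);print(n,"hole",np.round(e[0]+e[1],1),cast(s,e[0],.024).round(4))
# spring silhouettes: extents vs. projected model
def ring(x,y,z,r=.024):
    a=np.linspace(0,6.28,60);return np.c_[x+r*np.cos(a),y+r*np.sin(a),0*a+z]
x,y=cast(S,(186.2,249.7),.065)[:2]
for s,n in((T,"T"),(S,"S")):
    for z in(.065,0):
        q=proj(s,ring(x,y,z));print(n,z,q.min(0).round(1),q.max(0).round(1))
# plate corners via minAreaRect at top view
h=cv2.cvtColor(T["pixels"],cv2.COLOR_BGR2HSV);g=cv2.inRange(h,(60,80,30),(90,255,255));g[:130]=0;g[:,:300]=0
pts=cv2.findNonZero(g);b=cv2.boxPoints(cv2.minAreaRect(cv2.convexHull(pts)))
for c in b:p("corner",cast(T,c,.018))
E
```

```text
spring top T [0.4995 0.3058 0.065 ]
spring bot T [0.5017 0.3101 0.    ]
spring top S [0.4974 0.3097 0.065 ]
seat T [ 0.4772 -0.1738  0.024 ]
seat S [ 0.4748 -0.1701  0.024 ]
tip S [ 0.4744 -0.1696  0.098 ]
T 0.065 [160.5 174.5] [179.2 192.9]
T 0 [167.4 179.9] [184.8 197.2]
S 0.065 [174.  240.9] [198.3 259. ]
S 0 [178.5 261.8] [201.6 280. ]
corner [ 0.5806 -0.0441  0.018 ]
corner [ 0.6532 -0.1504  0.018 ]
corner [ 0.1583 -0.4414  0.018 ]
corner [ 0.0974 -0.3432  0.018 ]
```

The manual's scale: shifts go in shares of 0.8 m and turns go in shares of 120 degrees. Converting my numbers, -0.677 m / 0.8 = -0.8463, 0.578 m / 0.8 = 0.7225.

Emit:
step_hand(plan={"finger_gap":[0.085, 0.085, 0.085, 0.085, 0.085, 0.085, 0.085, 0.085, 0.085, 0.085, 0.085, 0.085, 0.085, 0.085, 0.085, 0.085, 0.085], "sx":[0.43, 0.43, 0.43, 0.43, 0.43, 0.43, 0.43, 0.7225, 0.7225, 0.7225, 0.7225, 0.7225, 0.7225, 0.7225, 0.7225, 0.7225, 0.7225], "sy":[-0.2788, -0.2788, -0.2788, -0.2788, -0.2788, -0.2788, -0.2788, -0.8463, -0.8463, -0.8463, -0.8463, -0.8463, -0.8463, -0.8463, -0.8463, -0.8463, -0.8463], "sz":[0, 0, 0, 0, 0, 0, 0, 0.1, 0.1, 0.1, 0.1, 0.1, 0.1, 0.1, 0.1, 0.1, 0.1], "turn":[0, 0, 0, 0, 0, 0, 0, 0, 0, 0, 0, 0, 0, 0, 0, 0, 0]}, force=30)

```text
t: 2.33
ee_pos: [0.4989, 0.3091, 0.2232]
ee_rot: [3.141, 0.001, 0.381]
wrist_force: [-0.5, -0.5, -0.2]
finger_gap: 0.0851
finger_force: 0.0
```

```bash
python3 - <<'E'
from h import *
T=vision.snapshot("top");S=vision.snapshot("scene")
cv2.imwrite("pics/hov.png",cv2.resize(np.hstack([T["pixels"][100:260,100:400],S["pixels"][100:260,80:380]]),(800,213)))
# seat and rod, free view now
for s,n in((T,"T"),(S,"S")):
    h=cv2.cvtColor(s["pixels"],cv2.COLOR_BGR2HSV);g=cv2.inRange(h,(60,80,30),(90,255,255))
    c0=(np.array([350,175]) if n=="T" else np.array([285,158]))
    m=np.zeros_like(g);cv2.circle(m,tuple(map(int,c0)),60,255,-1);g&=m
    hull=cv2.convexHull(max(cv2.findContours(g,0,1)[0],key=cv2.contourArea))
    for c in cv2.approxPolyDP(hull,4,True)[:,0]:print(n,c,cast(s,c,.018).round(4))
print(ctrl.get_state()["ee_pos"],ctrl.get_state()["ee_rot"])
E
```

```text
T [363 163] [ 0.5531 -0.1933  0.018 ]
T [381 202] [ 0.4476 -0.2325  0.018 ]
T [349 215] [ 0.4151 -0.1481  0.018 ]
T [331 176] [ 0.5195 -0.1072  0.018 ]Traceback (most recent call last):
  File "<stdin>", line 9, in <module>
ValueError: max() iterable argument is empty
```

View pics/hov.png

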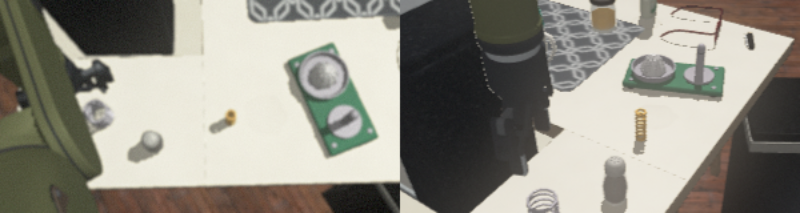

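The picture shows the gripper hovering beyond the spring in both views, as parallax would give. Before descending I check this by projecting the fingertips.

```bash
python3 - <<'E'
from h import *
T=vision.snapshot("top");S=vision.snapshot("scene")
P=[[.499,.309,.223],[.499+.37*.05,.309-.93*.05,.155],[.499-.37*.05,.309+.93*.05,.155],[.499,.309,.065]]
print(proj(T,P).round(),proj(S,P).round())
E
```

```text
[[151. 168.]
 [180. 167.]
 [140. 183.]
 [170. 183.]] [[174. 187.]
 [188. 199.]
 [170. 235.]
 [186. 249.]]
```

To row units: 0.123 m / 0.8 = 0.1538, 0.12 m / 0.8 = 0.15.

Emit:
step_hand(plan={"finger_gap":[0.085, 0.085, 0.085, 0.085, 0.085, 0.03, 0.03, 0.03, 0.03, 0.03, 0.03], "sx":[0, 0, 0, 0, 0, 0, 0, 0, 0, 0, 0], "sy":[0, 0, 0, 0, 0, 0, 0, 0, 0, 0, 0], "sz":[0.0625, 0.1125, 0.15, 0.1538, 0.1538, 0.1538, 0.1538, 0.1538, 0.1538, 0.1538, 0.1538], "turn":[0, 0, 0, 0, 0, 0, 0, 0, 0, 0, 0]}, force=25)

```text
t: 3.9
ee_pos: [0.4999, 0.3089, 0.1023]
ee_rot: [-3.141, -0.002, 0.379]
wrist_force: [-0.8, -0.8, 6.1]
finger_gap: 0.0464
finger_force: 24.9
```

To row units: -0.14 m / 0.8 = -0.175, -0.11 m / 0.8 = -0.1375.

Emit:
step_hand(plan={"finger_gap":[0.03, 0.03, 0.03, 0.03, 0.03, 0.03], "sx":[0, 0, 0, 0, 0, 0], "sy":[0, 0, 0, 0, 0, 0], "sz":[-0.025, -0.075, -0.1375, -0.175, -0.175, -0.175], "turn":[0, 0, 0, 0, 0, 0]}, force=25)

```text
t: 4.65
ee_pos: [0.4984, 0.3082, 0.2399]
ee_rot: [3.141, 0.002, 0.379]
wrist_force: [-0.3, 0.6, -1.0]
finger_gap: 0.0465
finger_force: 26.0
```

```bash
python3 - <<'E'
from h import *
T=vision.snapshot("top");S=vision.snapshot("scene")
f=lambda s,x,y:cv2.resize(s["pixels"][y:y+100,x:x+100],(400,400))
cv2.imwrite("pics/lift.png",np.hstack([f(T,110,120),f(S,125,150)]))
st=ctrl.get_state();print(st["ee_pos"],st["wrist_force"])
x,y,z=st["ee_pos"]
print(proj(T,[[x,y,z-.037],[x,y,z-.102]]),proj(S,[[x,y,z-.037],[x,y,z-.102]]))
E
```

```text
[0.49821608 0.30797521 0.23900464] [-0.96183968  0.47552699 -1.03490953]
[[154.17145681 170.29562977]
 [162.57208101 176.97526365]] [[176.72101195 196.22212386]
 [181.62811556 222.87609711]]
```

View pics/lift.png

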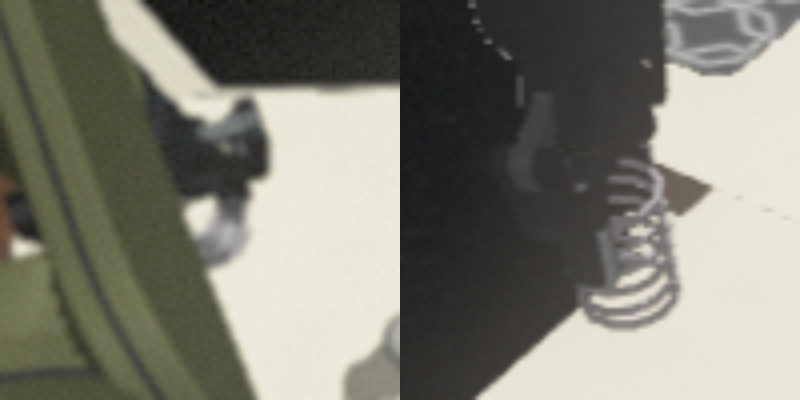

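The spring is held. Its bottom ring lies at scene (182,223) against a predicted (181.6,222.9), so it is centred. Now I move above the rod.

To row units: 0.438 m / 0.8 = 0.5475, -0.198 m / 0.8 = -0.2475.

Emit:
step_hand(plan={"finger_gap":[0.03, 0.03, 0.03, 0.03, 0.03, 0.03, 0.03, 0.03, 0.03, 0.03, 0.03, 0.03, 0.03], "sx":[-0.0125, -0.0375, -0.0625, -0.0913, -0.12, -0.1488, -0.1775, -0.2063, -0.2313, -0.2438, -0.2475, -0.2475, -0.2475], "sy":[0.0275, 0.0825, 0.1375, 0.2, 0.2625, 0.325, 0.3875, 0.45, 0.5088, 0.5375, 0.5475, 0.5475, 0.5475], "sz":[0, 0, 0, 0, 0, 0, 0, 0, 0, 0, 0, 0, 0], "turn":[0, 0, 0, 0, 0, 0, 0, 0, 0, 0, 0, 0, 0]}, force=25)

```text
t: 6.38
ee_pos: [0.4769, -0.1706, 0.2406]
ee_rot: [-3.14, 0.001, 0.38]
wrist_force: [-0.1, 0.1, -0.6]
finger_gap: 0.0466
finger_force: 26.0
```

```bash
python3 - <<'E'
from h import *
T=vision.snapshot("top");S=vision.snapshot("scene")
f=lambda s,x,y:cv2.resize(s["pixels"][y:y+100,x:x+100],(400,400))
cv2.imwrite("pics/over.png",np.hstack([f(T,310,120),f(S,255,80)]))
st=ctrl.get_state();print(st["ee_pos"],st["wrist_force"])
x,y,z=st["ee_pos"]
print(proj(T,[[x,y,z-.037],[x,y,z-.102],[x,y,.099]]),proj(S,[[x,y,z-.037],[x,y,z-.102],[x,y,.099]]))
E
```

```text
[ 0.47717893 -0.17050871  0.24083612] [ 0.3466146  -0.88525923 -0.58121742]
[[377.48635781 175.02771563]
 [368.97273493 181.5189928 ]
 [364.37172743 185.0270663 ]] [[308.11385543  97.12007735]
 [306.18104317 119.77351553]
 [305.07251859 132.76592743]]
```

View pics/over.png

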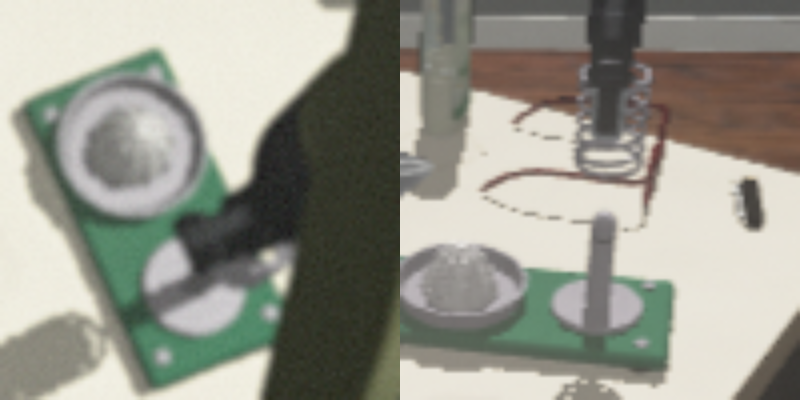

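The picture shows the spring's bottom ring at scene x≈307, directly above the rod tip at (306,133), so they line up within about 2 mm. I lower slowly and check the force partway.

Emit:
step_hand(plan={"finger_gap":[0.03, 0.03, 0.03, 0.03, 0.03, 0.03, 0.03, 0.03], "sx":[0, 0, 0, 0, 0, 0, 0, 0], "sy":[0.0013, 0.0013, 0.0013, 0.0013, 0.0013, 0.0013, 0.0013, 0.0013], "sz":[0.0188, 0.0375, 0.05, 0.0625, 0.075, 0.0875, 0.1, 0.1], "turn":[0, 0, 0, 0, 0, 0, 0, 0]}, force=25)

```text
t: 7.48
ee_pos: [0.4771, -0.1724, 0.16]
ee_rot: [-3.14, 0.001, 0.379]
wrist_force: [-0.7, -0.2, -0.5]
finger_gap: 0.046
finger_force: 26.0
```

```bash
python3 - <<'E'
from h import *
S=vision.snapshot("scene")
cv2.imwrite("pics/thr.png",cv2.resize(S["pixels"][80:180,255:355],(500,500)))
E
```

```text
(no output)
```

View pics/thr.png

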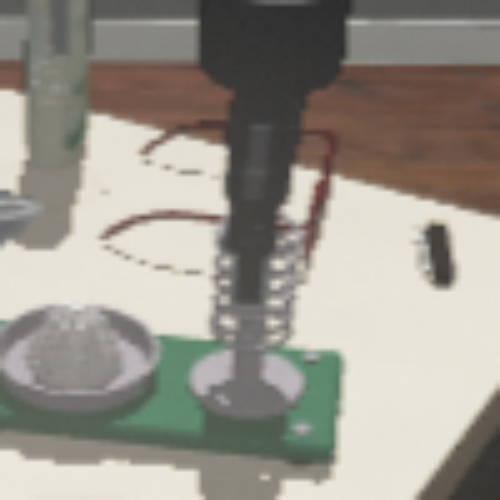

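The spring is round the rod with no contact force: its bottom ring is near (255,340) in the crop, with the rod inside. I lower it the remaining ~34 mm.

To row units: 0.034 m / 0.8 = 0.0425, 0.033 m / 0.8 = 0.0413.

Emit:
step_hand(plan={"finger_gap":[0.03, 0.03, 0.03, 0.03, 0.03, 0.03, 0.03], "sx":[0, 0, 0, 0, 0, 0, 0], "sy":[0, 0, 0, 0, 0, 0, 0], "sz":[0.0125, 0.025, 0.0338, 0.0388, 0.0413, 0.0425, 0.0425], "turn":[0, 0, 0, 0, 0, 0, 0]}, force=25)

```text
t: 8.4
ee_pos: [0.4778, -0.1727, 0.127]
ee_rot: [3.141, -0.0, 0.379]
wrist_force: [0.1, -0.7, -1.3]
finger_gap: 0.0464
finger_force: 26.0
```

To row units: 0.002 m / 0.8 = 0.0025, 0.001 m / 0.8 = 0.0013.

Emit:
step_hand(plan={"finger_gap":[0.03, 0.03, 0.03, 0.03], "sx":[0, 0, 0, 0], "sy":[0, 0, 0, 0], "sz":[0.0013, 0.0025, 0.0025, 0.0025], "turn":[0, 0, 0, 0]}, force=25)

```text
t: 8.9
ee_pos: [0.4779, -0.1728, 0.1262]
ee_rot: [3.14, -0.001, 0.379]
wrist_force: [-1.7, 0.4, 9.4]
finger_gap: 0.0464
finger_force: 26.6
```

Contact is 9 N at the expected height, so the spring is seated. I release and retreat.

To row units: -0.16 m / 0.8 = -0.2, -0.13 m / 0.8 = -0.1625.

Emit:
step_hand(plan={"finger_gap":[0.055, 0.07, 0.085, 0.085, 0.085, 0.085, 0.085, 0.085, 0.085, 0.085, 0.085, 0.085, 0.085], "sx":[0, 0, 0, 0, 0, 0, 0, 0, 0, 0, 0, 0, 0], "sy":[0, 0, 0, 0, 0, 0, 0, 0, 0, 0, 0, 0, 0], "sz":[-0.0013, -0.0013, -0.0013, -0.0013, -0.0013, -0.0013, -0.0375, -0.1, -0.1625, -0.2, -0.2, -0.2, -0.2], "turn":[0, 0, 0, 0, 0, 0, 0, 0, 0, 0, 0, 0, 0]})

```text
t: 10.52
ee_pos: [0.4768, -0.1722, 0.2833]
ee_rot: [-3.139, 0.002, 0.379]
wrist_force: [0.1, 0.2, -0.7]
finger_gap: 0.0854
finger_force: 0.0
```

```bash
python3 - <<'E'
from h import *
S=vision.snapshot("scene")
cv2.imwrite("pics/end.png",cv2.resize(S["pixels"][90:290,155:355],(600,600)))
E
```

```text
(no output)
```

View pics/end.png

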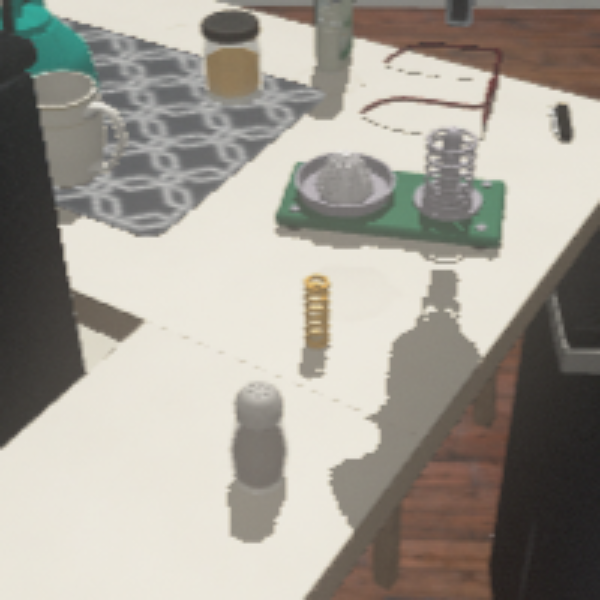

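The spring stands upright on the seat round the rod, at crop (450,170). The narrow spring (316,310) and the shaker (258,435) are still standing, and the gripper is clear.

```bash
python3 -c "
from station import ctrl, vision, ticket
print(ticket.close_job())"
```

```text
the job is handed in; nothing more can be done
None
```

The wide steel spring stands upright and released on the rod's seat, the brass spring and shaker look untouched in the last picture, and the job was handed in at about 10.5 s; no verdict was returned.

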